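# Tablet to the dish, then open the canister of unknown thread

### The arm

A 6-joint arm with a two-finger parallel gripper is mounted at the origin on a cart in front of the work surface, level with it; the furniture and walls round the work are solid. World frame = base frame: x ahead of the robot, y to its left, z up, the work surface at z = 0. Lengths are in m, angles in rad, forces in N, time in s.
With the tool pointing down it reaches from about 0.35 to 0.975 m from the base axis. Payload 4.9 kg.
Tool frame: the origin (TCP) lies between the finger pads; the fingertips stand 25 mm ahead of it and the grasp point (between the pads) lies 6 mm ahead of it; z points along the fingers, y is the line along which they close (so a half turn about z gives the same grasp; the last joint's range is limited). The gripper opens to 85 mm and grips with 20 to 120 N. Pads are 22 mm wide; open, the fingers measure 114 mm over their backs; the gripper's body (76 mm by 85 mm) begins 54 mm behind the grasp point. The pads swing forward as they close: fully open they stand 13 mm farther back than shut.
Start: joints at [-1.25, 0.053, 1.613, -0, 1.476, -0.119], TCP at [0.266, -0.566, 0.256] pointing down, gripper open.
Joint ranges: [-3.01, 3.01], [-1.01, 2.22], [0.06, 2.58], [-1.02, 4.17], [0.09, 2.62], [-3.14, 3.14]. Speed limits (rad/s): [2.57, 2.57, 3.14, 3.14, 3.14, 3.14].

### API

Orientations are given as a unit quaternion [w, x, y, z].
In Python, from plant import manip gives the robot as it stands.
- The arm moves only by the shell command python3 -m inch 'ROWS'. ROWS is JSON, a list of rows, each a list of 3 entries, a list of its own where there are three numbers: the shift along the tool's x, y, z in m, then the turn, a rotation vector about the tool's x, y, z in rad, then the opening, from 0 (shut) to 1 (fully open). A call has 1 to 8 rows; each row shifts and turns the commanded pose from where the row before left it, along the tool's axes as they then stand; what a row does not reach is not made up. A row lasts 1/10 s, in which the tool goes at most 50 mm and 8.59 degrees, less where a joint would pass 70% of its speed; a pose out of reach is approached as far as the arm can. A call with a gripper value outside its range is refused whole. The fingers move at their own pace and stop on an object; the grip force is fixed at half the most. Time passes only in rows, so rows that do not move let the fingers close. It gives the time, the measured TCP pose, the force, the opening and the grip force at its end, in the units of the state.
- manip.state(): the state, without advancing time (a new reading comes with each control period).
- manip.grab_frame(name): name is "scene" or "top"; returns (picture, depth): 384x512x3 uint8, red, green, blue; 384x512 float32, m along the optical axis (not along the pixel's ray), 0 where there is no reading.
- manip.camera_params(name): a dict with "camera_matrix" (3x3 intrinsics, pixels), "rvec" (rotation vector, rad) and "tvec" (3), from world to camera coordinates, as OpenCV has them. Camera axes: x right, y down, z forward; pixel columns grow to the right and rows downward; lengths in m; the calibration is good to about 2 mm. A picture is of the moment at which its call begins. camera_params takes no time and is no camera call.
- manip.job_done(): hands the job in; it is judged then, once.
Trained networks look in the newest picture that a camera, given by its name, has taken for a name from the list of things; names that differ only in an ending like _2 or _b are one class to them, and where a whole thing is asked for, a point or a joint stands for the part that bears it (a point fixed in the world has none). Each returns a list of dicts, best first, with "score" (0 to 1); they miss things now and then, are a little off and sometimes report something else, mostly with a low value. They report only what shows in the picture. A call takes as long as a camera call.
- manip.look_for(camera, label): "point" ([x, y, z] in m, in world coordinates, good to about 4 mm: the middle of the surface that is visible of it).
The state is a dict: "time": time; "joint_pos": joint angles; "joint_vel": joint speeds; "joint_efforts": joint torques, N m; "tool_pos": TCP position; "tool_rot": TCP orientation; "contact_force": force on the tool from outside, world axes, zero at the start; "ft_torque": the same for the moment, N m; "gripper_width": opening from 0.0 (shut) to 1.0 (fully open); "grasp_force": force on a finger pad.
Only numpy, scipy, OpenCV 4.12 (cv2) and the standard library are available. Lean on these libraries where they do the work, as an engineer would, in place of code of your own. Each camera call takes 0.05 s, during which the arm holds its last target. There are 200 camera calls.

### The job

I need two descaling tablets: first take the round tablet out of the pocket tray and leave it lying in the white dish, without disturbing the square tablet or the jars and shakers. Then open the screw-cap canister for me - nobody remembers whether its cap loosens clockwise or anticlockwise, so try it one way and, if it jams, the other - and lift the cap straight off to a good 10 cm above where it sat, so that I can reach in for the second tablet. Finish while still holding the cap up there: do not put it down or let go.

Things in the scene. Friction and masses are not known exactly. Their poses are not given: they have to be found in the camera images.
- round_tablet: round plain whitish tablet, 25 mm across, 18 mm tall, standing in one end pocket of the tray so that its upper 9 mm stick out; 20 g; origin at the centre of its underside, z up
- square_tablet: square plain whitish tablet, 18 x 18 x 18 mm, standing in the other end pocket of the tray; to be left alone; origin at the centre of its underside
- tray: white pocket tray fixed to the worktop, 60 (its x) x 140 (its y) x 14 mm tall, with three round pockets of 28 mm, 9 mm deep, in a row along its y axis 45 mm apart (the middle one is empty; which end holds which tablet changes); origin at the centre of its underside
- dish: small shallow white ceramic dish, loose, round, 112 mm across the rim, 92 mm across the foot, 18 mm tall, wall 4 mm, inner floor 5 mm above its underside; flat inside over about 84 mm; origin at the centre of its underside
- canister: round aluminium canister held to the worktop by a black rubber suction foot (it cannot move or turn), 84 mm across, 94 across the foot, shoulder 88 mm above the worktop; the neck with the mouth ends 118 mm above the worktop, inside the cap; origin at the centre of its underside, z up, upright
- cap: round ribbed grey part-turn screw cap on the canister, 56 mm across, 42 mm tall, 60 g, a loose part; origin at the centre of its underside, 94 mm above the worktop when closed (its top at 136 mm). Closed, its x axis lies along the canister's x axis. Which way it loosens cannot be seen and changes. The wrong way it stops hard after about 0.15 rad
- cap_top (a point): centre of the cap's flat top. The cap turns easily, almost without torque, in its loosening direction; turned 1.1 to 2.0 rad that way from closed (aim at 1.5) it is free and lifts straight up without force. Before that it can be raised only 2 mm, then its lugs jam under the neck's flange
- honey: squat glass jar with a dark lid, 65 mm across, 86 mm tall, loose, not to be moved; origin at the centre of its underside
- salt_shaker: clear shaker with a grey domed top, 44 mm across, 90 mm tall, loose, standing on the left side near the robot, not to be moved; origin at the centre of its underside
- pepper_shaker: clear shaker with a grey domed top, 44 mm across, 90 mm tall, loose, standing by the sink on the right, not to be moved; origin at the centre of its underside

How it is judged:
By the outcome, as a careful person would: the job done as asked, in the order asked, and still so for the second after the job is handed in, while the arm keeps its last pose, push and grip.
It also fails if it takes over 53 s, if anything falls off the work surface, if the arm or the gripper's body presses on something with over 40 N, if the wrist force passes 120 N, or if a joint passes its speed limit or range.

## Working session

There is one attempt and no reset: what is moved stays moved. The work goes in short steps, Python scripts to look and compute and a shell command to move; the robot and the scene stay as the last step left them, time stands still between calls to the robot, and variables do not carry over. Pictures are saved under pics/ and viewed, at most 10 in all, crops included, and the job is handed in when it is done.

```bash
mkdir -p pics
cat > h.py <<'E'
import numpy as np,cv2
from plant import manip
def grab(n,f=None):
    p,d=manip.grab_frame(n)
    if f: cv2.imwrite('pics/'+f,p[:,:,::-1])
    return p,d
def cloud(n,d):
    c=manip.camera_params(n);K=np.array(c['camera_matrix']);R=cv2.Rodrigues(np.array(c['rvec'],float))[0];t=np.array(c['tvec']).ravel()
    v,u=np.indices(d.shape);P=np.stack([(u-K[0,2])/K[0,0]*d,(v-K[1,2])/K[1,1]*d,d],-1)
    W=(P-t)@R;W[d==0]=np.nan
    return W
def px(n,p):
    c=manip.camera_params(n)
    return cv2.projectPoints(np.array([p],float),np.array(c['rvec'],float),np.array(c['tvec'],float),np.array(c['camera_matrix']),None)[0].ravel().round(0)
E
python3 - <<'E'
from h import *
for n in('top','scene'):
    grab(n,n+'0.png')
    for l in('round_tablet','square_tablet','tray','dish','canister','cap_top','honey','salt_shaker','pepper_shaker'):
        print(n,l,[(np.round(r['point'],3).tolist(),round(r['score'],2),px(n,r['point']).tolist()) for r in manip.look_for(n,l)[:3]])
s=manip.state();print(s['time'],s['tool_rot'],s['gripper_width'])
E
```

```text
top round_tablet [([0.566, 0.103, 0.07], 0.57, [178.0, 181.0])]
top square_tablet [([0.586, 0.117, 0.138], 0.69, [167.0, 168.0]), ([0.467, -0.159, 0.022], 0.57, [286.0, 227.0])]
top tray [([0.616, -0.037, 0.082], 0.74, [237.0, 161.0]), ([0.476, -0.113, 0.013], 0.72, [267.0, 222.0])]
top dish [([0.65, -0.172, 0.005], 0.66, [292.0, 154.0])]
top canister [([0.565, 0.107, 0.07], 0.66, [176.0, 181.0])]
top cap_top [([0.591, 0.124, 0.131], 0.92, [165.0, 166.0]), ([0.55, -0.282, 0.078], 0.6, [341.0, 192.0])]
top honey [([0.613, -0.039, 0.086], 0.95, [238.0, 162.0]), ([0.488, -0.068, 0.026], 0.61, [249.0, 217.0])]
top salt_shaker [([0.452, 0.045, 0.081], 0.72, [200.0, 230.0])]
top pepper_shaker [([0.552, -0.282, 0.082], 0.61, [341.0, 191.0]), ([0.588, 0.124, 0.134], 0.39, [164.0, 167.0])]
scene round_tablet []
scene square_tablet [([0.467, -0.155, 0.023], 0.59, [314.0, 217.0])]
scene tray [([0.465, -0.109, 0.013], 0.74, [306.0, 230.0])]
scene dish [([0.643, -0.189, 0.009], 0.55, [257.0, 200.0])]
scene canister [([0.564, 0.157, 0.049], 0.86, [194.0, 262.0]), ([0.467, -0.114, 0.016], 0.25, [306.0, 227.0]), ([0.488, -0.059, 0.02], 0.2, [287.0, 234.0])]
scene cap_top [([0.578, 0.141, 0.124], 0.93, [190.0, 220.0]), ([0.464, -0.153, 0.022], 0.3, [315.0, 218.0])]
scene honey [([0.642, -0.189, 0.006], 0.7, [257.0, 201.0]), ([0.604, -0.011, 0.059], 0.64, [229.0, 214.0])]
scene salt_shaker [([0.449, 0.064, 0.046], 0.57, [274.0, 256.0]), ([0.562, 0.158, 0.05], 0.52, [195.0, 262.0]), ([0.581, 0.143, 0.126], 0.19, [189.0, 219.0])]
scene pepper_shaker [([0.55, -0.273, 0.041], 0.82, [305.0, 185.0])]
1.0 [1.97714610e-05 9.75922724e-01 2.18116566e-01 5.77949328e-06] 0.9998341672169041
```

View pics/top0.png

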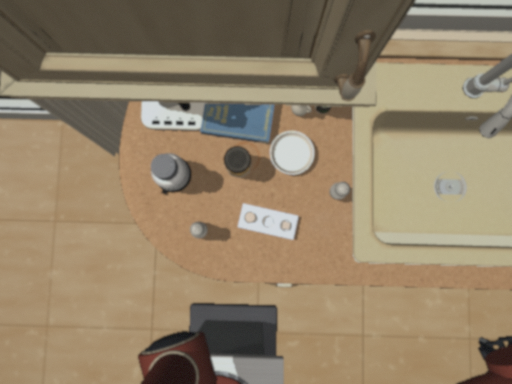

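View pics/scene0.png

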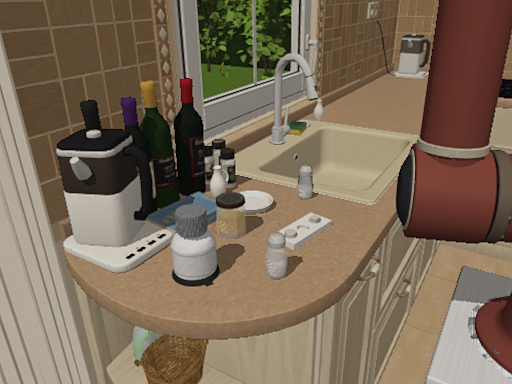

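The top picture shows the canister and cap at (165,170), honey at (238,160), dish at (292,153), tray at (268,222) with tablets at about (249,217) and (286,226), salt at (199,230) and pepper at (341,191). An overhead cabinet covers the rows above 105. Next I'll refine these positions and find out which tablet is the round one.

Run:
```python
from h import *
im=[]
p,d=grab('top');W=cloud('top',d)
q,e=grab('scene');V=cloud('scene',e)
im.append(cv2.resize(p[195:245,225:315],(720,400),interpolation=cv2.INTER_CUBIC))
cv2.imwrite('pics/crop1.png',np.vstack([cv2.resize(p[200:245,230:310],(533,300),interpolation=cv2.INTER_CUBIC),cv2.resize(q[205:250,265:345],(533,300),interpolation=cv2.INTER_CUBIC)])[:,:,::-1])
def reg(W,c,r,z0,z1):
    m=(np.hypot(W[...,0]-c[0],W[...,1]-c[1])<r)&(W[...,2]>z0)&(W[...,2]<z1);return W[m]
for nm,W_ in(('top',W),('scene',V)):
    for c in((.488,-.065),(.467,-.157)):
        a=reg(W_,c,.022,.017,.03);print(nm,'tab',len(a),a.mean(0).round(4),np.ptp(a,0).round(3) if len(a) else '')
    a=reg(W_,(.476,-.113),.09,.008,.017)
    r=cv2.minAreaRect(a[:,:2].astype(np.float32)*1000);print('tray',len(a),r)
    a=reg(W_,(.586,.12),.05,.128,.145);print('cap',len(a),cv2.minEnclosingCircle((a[:,:2]*1000).astype(np.float32)) if len(a) else 0,np.median(a[:,2]) if len(a) else 0)
    a=reg(W_,(.65,-.175),.08,.012,.025);print('dish rim',len(a),cv2.minEnclosingCircle((a[:,:2]*1000).astype(np.float32)))
    a=reg(W_,(.612,-.04),.05,.078,.1);print('honey',len(a),cv2.minEnclosingCircle((a[:,:2]*1000).astype(np.float32)))
for n in 0,1:pass
print('cabinet min x,z',np.nanmin(W[60:100,100:370,2]),np.nanmin(np.where(W[...,2]>.4,W[...,0],9)[60:110,100:370]), W[95,250],W[70,250])
a=reg(W,(.7,.1),.25,.02,.4);a=a[a[:,0]>.68];print('back things',a.min(0))
```

```text
top tab 85 [ 0.4876 -0.0695  0.0224] [0.037 0.023 0.009]
top tab 59 [ 0.4693 -0.1581  0.0219] [0.034 0.031 0.011]
tray 1013 ((478.67132568359375, -114.21900939941406), (139.8662567138672, 59.98286056518555), 78.8305892944336)
cap 494 ((591.0123291015625, 126.41929626464844), 28.61054229736328) 0.13572350830860944
dish rim 326 ((656.8441162109375, -161.828369140625), 64.30352783203125)
honey 587 ((619.4226684570312, -36.2796516418457), 32.54648971557617)
scene tab 75 [ 0.483  -0.0664  0.0214] [0.024 0.025 0.007]
scene tab 47 [ 0.4662 -0.1554  0.0213] [0.019 0.021 0.007]
tray 709 ((475.8262939453125, -113.7844009399414), (144.54786682128906, 63.10198974609375), 79.01760864257812)
cap 444 ((587.553466796875, 128.79302978515625), 29.60963249206543) 0.13548741955225996
dish rim 151 ((645.7228393554688, -171.3002166748047), 57.338104248046875)
honey 369 ((616.7537841796875, -35.158817291259766), 33.59394454956055)
cabinet min x,z 0.6517265863996887 0.5651610218691212 [ 0.59467884 -0.07383765  0.65642881] [ 0.60285845 -0.074241    0.71498226]
back things [ 0.68006485 -0.14893358  0.02000342]
```

View pics/crop1.png

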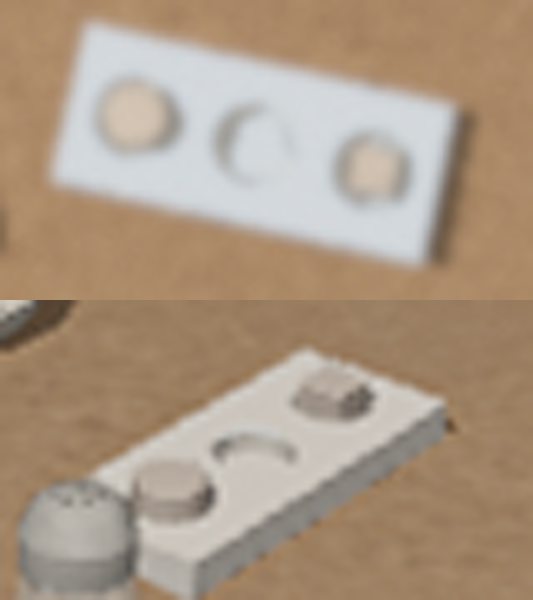

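The round tablet is at the left (+y) end, at (135,115) in the upper crop, which is top pixel (249,217). The square one is at the right end. I'll get the move to above the round tablet, plus the clearances near the canister.

```bash
cat >> h.py <<'E'
from scipy.spatial.transform import Rotation as Ro
def rot(s): q=s['tool_rot'];return Ro.from_quat([q[1],q[2],q[3],q[0]])
def plan(t,yaw=None):
    s=manip.state();R=rot(s)
    print('pos',np.round(s['tool_pos'],4),'t',round(s['time'],2),'w',round(s['gripper_width'],3),'F',np.round(s['contact_force'],1),'j',np.round(s['joint_pos'],2))
    print('shift tool',R.inv().apply(np.array(t)-s['tool_pos']).round(4))
    if yaw is not None:
        z=Ro.from_euler('z',yaw)*Ro.from_matrix(np.array([[0,1,0],[1,0,0],[0,0,-1]]).T) # y axis along yaw
        rv=(R.inv()*z).as_rotvec();z2=(R.inv()*Ro.from_euler('z',np.pi)*z).as_rotvec()
        print('turn',rv.round(3),'or',z2.round(3))
E
python3 - <<'E'
from h import *
plan([.486,-.069,.12],np.deg2rad(-11))
q,e=grab('scene');V=cloud('scene',e)
for z0,z1 in((.05,.2),(.2,.4),(.4,.8)):
    m=(np.hypot(V[...,0]-.589,V[...,1]-.127)<.3)&(np.hypot(V[...,0]-.589,V[...,1]-.127)>.055)&(V[...,2]>z0)&(V[...,2]<z1)&(V[...,0]>.55)
    a=V[m]
    if len(a):
        dd=np.hypot(a[:,0]-.589,a[:,1]-.127);o=np.argsort(dd)[::max(1,len(a)//6)];print(z0,[a[i].round(3).tolist() for i in o[:6]])
E
```

```text
pos [ 0.2661 -0.5655  0.2563] t 1.1 w 0.997 F [-0.4 -0.1  0.8] j [-1.25  0.05  1.61  0.    1.48 -0.12]
shift tool [ 0.4104 -0.3556  0.1363]
turn [-0.    -0.    -0.939] or [-0.     0.     2.203]
0.05 [[0.611, -0.002, 0.053], [0.755, 0.144, 0.168], [0.771, 0.168, 0.116], [0.807, 0.183, 0.142], [0.816, 0.271, 0.162], [0.832, 0.275, 0.173]]
0.2 [[0.726, 0.093, 0.2], [0.785, 0.172, 0.233], [0.84, 0.102, 0.26], [0.812, 0.272, 0.353], [0.822, 0.275, 0.335], [0.796, 0.319, 0.259]]
0.4 [[0.806, 0.27, 0.442], [0.808, 0.269, 0.411], [0.807, 0.272, 0.436], [0.808, 0.273, 0.41], [0.81, 0.273, 0.404], [0.813, 0.274, 0.413]]
```

```bash
python3 -m inch '[[[0.034,-0.0296,0],[0,0,0],0.5],[[0.034,-0.0296,0],[0,0,0],0.5],[[0.034,-0.0296,0],[0,0,0],0.5],[[0.034,-0.0296,0],[0,0,0],0.5],[[0.034,-0.0296,0],[0,0,0],0.5],[[0.034,-0.0296,0],[0,0,0],0.5],[[0.034,-0.0296,0],[0,0,0],0.5],[[0.034,-0.0296,0],[0,0,0],0.5]]'
python3 -m inch '[[[0.034,-0.0296,0],[0,0,0],0.5],[[0.034,-0.0296,0],[0,0,0],0.5],[[0.034,-0.0296,0],[0,0,0],0.5],[[0.034,-0.0296,0],[0,0,0],0.5],[[0,0,0.03],[0,0,-0.14],0.5],[[0,0,0.03],[0,0,-0.14],0.5],[[0,0,0.02],[0,0,-0.14],0.5],[[0,0,0.02],[0,0,-0.14],0.5]]'
python3 -m inch '[[[0,0,0],[0,0,-0.14],0.5],[[0,0,0],[0,0,-0.14],0.5],[[0,0,0],[0,0,-0.1],0.5],[[0,0,0],[0,0,0],0.5],[[0,0,0],[0,0,0],0.5]]'
python3 - <<'E'
from h import *
grab('scene','s1.png')
plan([.486,-.069,.05],np.deg2rad(-11))
E
```

```text
time: 1.95
tool_pos: [0.4118, -0.2337, 0.2566]
tool_rot: [0.0, 0.976, 0.218, 0.0]
contact_force: [0.4, -0.3, -0.4]
gripper_width: 0.501
grasp_force: 0.0
time: 2.75
tool_pos: [0.4838, -0.07, 0.1552]
tool_rot: [-0.0, 0.876, 0.482, -0.0]
contact_force: [-0.6, 0.3, -0.5]
gripper_width: 0.5
grasp_force: 0.0
time: 3.25
tool_pos: [0.4841, -0.0704, 0.1564]
tool_rot: [0.0, 0.772, 0.636, 0.0]
contact_force: [0.6, 0.7, 0.3]
gripper_width: 0.499
grasp_force: 0.0
pos [ 0.4841 -0.0704  0.1564] t 3.3 w 0.501 F [0.3 0.5 0.3] j [-0.3  -0.2   2.02  0.    1.32 -0.1 ]
shift tool [0.0018 0.0016 0.1064]
turn [ 0.     0.    -0.001] or [ 0.    -0.     3.141]
```

View pics/s1.png

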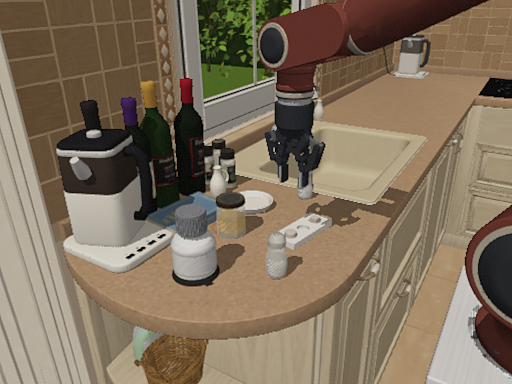

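The gripper is at about (298,165), half open and above the tray at (305,230). Nothing has been disturbed. I'll descend, slowly at the end.

```bash
python3 -m inch '[[[0.002,0.0015,0.035],[0,0,0],0.5],[[0,0,0.035],[0,0,0],0.5],[[0,0,0.033],[0,0,0],0.5],[[0,0,0.0],[0,0,0],0.5],[[0,0,0.0],[0,0,0],0.5]]'
python3 -m inch '[[[0,0,0.004],[0,0,0],0.5],[[0,0,0],[0,0,0],0.5],[[0,0,0.003],[0,0,0],0.5],[[0,0,0],[0,0,0],0.5]]'
python3 - <<'E'
from h import *
plan([.486,-.069,.041],np.deg2rad(-11))
p,d=grab('top');q,e=grab('scene')
cv2.imwrite('pics/c2.png',np.vstack([cv2.resize(p[190:250,225:315],(600,300),interpolation=cv2.INTER_CUBIC),cv2.resize(q[180:260,255:375],(600,300),interpolation=cv2.INTER_CUBIC)])[:,:,::-1])
E
```

```text
time: 3.8
tool_pos: [0.4857, -0.0687, 0.0534]
tool_rot: [-0.0, 0.772, 0.636, -0.0]
contact_force: [-0.6, -0.1, -0.4]
gripper_width: 0.498
grasp_force: 0.0
time: 4.2
tool_pos: [0.4862, -0.0688, 0.0468]
tool_rot: [0.0, 0.771, 0.636, 0.0]
contact_force: [-0.4, 0.4, 0.3]
gripper_width: 0.5
grasp_force: 0.0
pos [ 0.4862 -0.0688  0.0468] t 4.2 w 0.5 F [-0.4  0.4  0.3] j [-0.29 -0.03  2.08 -0.    1.1  -0.1 ]
shift tool [-0.0002 -0.0002  0.0058]
turn [0.001 0.    0.001] or [-0.000e+00  1.000e-03 -3.141e+00]
```

View pics/c2.png

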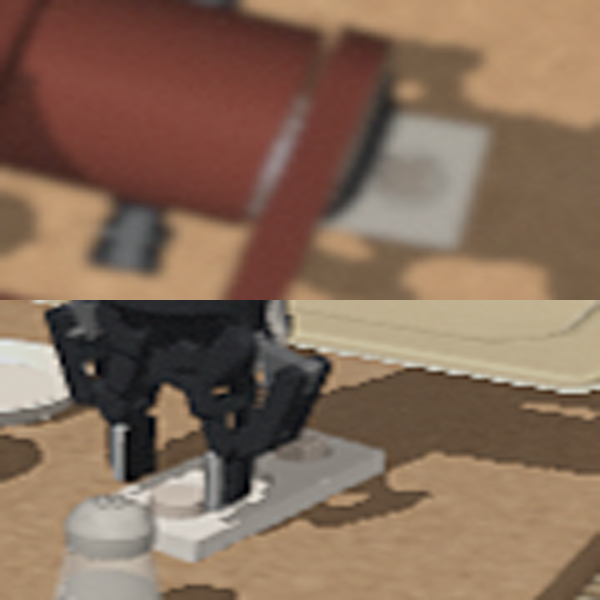

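The fingers straddle the round tablet, at (180,495) in the lower crop, with the tips above the tray. I'll narrow them and feel down to the tray.

```bash
python3 -m inch '[[[0,0,0],[0,0,0],0.37],[[0,0,0.003],[0,0,0],0.37],[[0,0,0],[0,0,0],0.37]]'
python3 -m inch '[[[0,0,0.002],[0,0,0],0.37],[[0,0,0],[0,0,0],0.37]]'
```

```text
time: 4.6
tool_pos: [0.4855, -0.0686, 0.0428]
tool_rot: [-0.0, 0.771, 0.636, -0.0]
contact_force: [0.2, 0.2, -0.1]
gripper_width: 0.372
grasp_force: 0.0
time: 4.8
tool_pos: [0.4856, -0.0686, 0.0409]
tool_rot: [-0.0, 0.771, 0.636, -0.0]
contact_force: [-0.1, -0.7, 0.4]
gripper_width: 0.369
grasp_force: 0.0
```

```bash
python3 -m inch '[[[0,0,0.001],[0,0,0],0.37],[[0,0,0],[0,0,0],0.37]]'
python3 -m inch '[[[0,0,0],[0,0,0],0.2],[[0,0,0],[0,0,0],0.2],[[0,0,0],[0,0,0],0.2],[[0,0,0],[0,0,0],0.2]]'
```

```text
time: 5.0
tool_pos: [0.4858, -0.0687, 0.0402]
tool_rot: [-0.0, 0.771, 0.636, -0.0]
contact_force: [1.1, 0.3, 0.0]
gripper_width: 0.371
grasp_force: 0.0
time: 5.4
tool_pos: [0.4862, -0.0688, 0.0406]
tool_rot: [0.0, 0.771, 0.636, 0.0]
contact_force: [0.2, 0.4, 1.8]
gripper_width: 0.241
grasp_force: 58.8
```

```bash
python3 -m inch '[[[0,0,-0.01],[0,0,0],0.2],[[0,0,-0.02],[0,0,0],0.2],[[0,0,-0.02],[0,0,0],0.2],[[0,0,0],[0,0,0],0.2]]'
python3 - <<'E'
from h import *
plan([.647,-.171,.09])
q,e=grab('scene')
cv2.imwrite('pics/c3.png',cv2.resize(q[160:260,235:355],(720,600),interpolation=cv2.INTER_CUBIC)[:,:,::-1])
E
```

```text
time: 5.8
tool_pos: [0.4881, -0.0694, 0.0937]
tool_rot: [0.003, 0.771, 0.636, 0.002]
contact_force: [0.9, -1.1, -0.6]
gripper_width: 0.238
grasp_force: 58.7
pos [ 0.4881 -0.0694  0.0937] t 5.8 w 0.238 F [ 0.9 -1.1 -0.6] j [-0.29 -0.11  2.06  0.    1.19 -0.1 ]
shift tool [-0.0696  0.1753  0.0049]
```

View pics/c3.png

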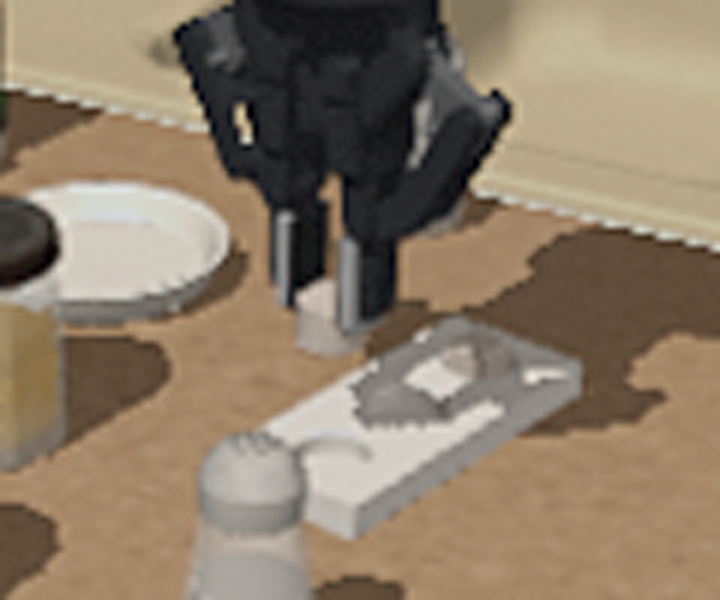

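The gripper holds the round tablet at (328,315), and the square tablet still stands in its pocket at (480,360). On to the dish.

```bash
python3 -m inch '[[[-0.014,0.035,0],[0,0,0],0.2],[[-0.014,0.035,0],[0,0,0],0.2],[[-0.014,0.035,0],[0,0,0],0.2],[[-0.014,0.035,0],[0,0,0],0.2],[[-0.014,0.035,0],[0,0,0],0.2],[[0,0,0],[0,0,0],0.2],[[0,0,0],[0,0,0],0.2]]'
python3 - <<'E'
from h import *
plan([.647,-.171,.0425])
E
```

```text
time: 6.55
tool_pos: [0.6436, -0.1706, 0.0882]
tool_rot: [-0.002, 0.771, 0.636, -0.001]
contact_force: [0.2, 0.4, -0.7]
gripper_width: 0.239
grasp_force: 58.9
pos [ 0.6436 -0.1706  0.0882] t 6.55 w 0.239 F [ 0.2  0.4 -0.7] j [-0.37  0.3   1.63  0.    1.22 -0.18]
shift tool [0.0002 0.0035 0.0457]
```

```bash
python3 -m inch '[[[0,0.003,0.02],[0,0,0],0.2],[[0,0,0.015],[0,0,0],0.2],[[0,0,0.007],[0,0,0],0.2],[[0,0,0.0],[0,0,0],0.2],[[0,0,0.0],[0,0,0],0.2]]'
python3 -m inch '[[[0,0,0.002],[0,0,0],0.2],[[0,0,0],[0,0,0],0.2],[[0,0,0],[0,0,0],0.2]]'
```

```text
time: 7.05
tool_pos: [0.6471, -0.171, 0.0484]
tool_rot: [-0.0, 0.771, 0.637, -0.0]
contact_force: [0.2, -0.8, 0.2]
gripper_width: 0.242
grasp_force: 58.9
time: 7.35
tool_pos: [0.6477, -0.1714, 0.0469]
tool_rot: [0.0, 0.771, 0.636, 0.0]
contact_force: [-0.6, -1.1, -0.3]
gripper_width: 0.24
grasp_force: 58.9
```

```bash
python3 -m inch '[[[0,0,0.003],[0,0,0],0.2],[[0,0,0],[0,0,0],0.2],[[0,0,0],[0,0,0],0.2]]'
python3 -m inch '[[[0,0,0.002],[0,0,0],0.2],[[0,0,0],[0,0,0],0.2],[[0,0,0],[0,0,0],0.2]]'
```

```text
time: 7.65
tool_pos: [0.6472, -0.1712, 0.0431]
tool_rot: [-0.0, 0.771, 0.636, -0.0]
contact_force: [-0.6, 0.8, -0.4]
gripper_width: 0.239
grasp_force: 58.9
time: 7.95
tool_pos: [0.6473, -0.1712, 0.0411]
tool_rot: [-0.0, 0.771, 0.636, -0.0]
contact_force: [-0.1, 0.6, 0.1]
gripper_width: 0.231
grasp_force: 58.9
```

```bash
python3 -m inch '[[[0,0,0],[0,0,0],0.28],[[0,0,0],[0,0,0],0.34],[[0,0,0],[0,0,0],0.42],[[0,0,0],[0,0,0],0.42]]'
python3 -m inch '[[[0,0,-0.01],[0,0,0],0.42],[[0,0,-0.02],[0,0,0],0.42],[[0,0,-0.04],[0,0,0],0.42],[[0,0,-0.05],[0,0,0],0.42],[[0,0,-0.05],[0,0,0],0.42],[[0,0,-0.0],[0,0,0],0.8],[[0,0,-0.0],[0,0,0],1]]'
python3 - <<'E'
from h import *
q,e=grab('scene')
cv2.imwrite('pics/c4.png',cv2.resize(q[160:280,165:345],(780,520),interpolation=cv2.INTER_CUBIC)[:,:,::-1])
V=cloud('scene',e)
for l in('round_tablet','cap_top'):print(l,[(np.round(r['point'],3).tolist(),round(r['score'],2)) for r in manip.look_for('scene',l)[:2]])
a=V[(np.hypot(V[...,0]-.589,V[...,1]-.127)<.05)&(V[...,2]>.131)&(V[...,2]<.142)]
print(cv2.minEnclosingCircle((a[:,:2]*1000).astype(np.float32)))
plan([.589,.127,.2])
E
```

```text
time: 8.35
tool_pos: [0.6474, -0.1713, 0.0414]
tool_rot: [0.0, 0.771, 0.636, 0.0]
contact_force: [0.2, -0.8, -0.7]
gripper_width: 0.42
grasp_force: 0.0
time: 9.05
tool_pos: [0.6486, -0.1717, 0.2151]
tool_rot: [0.003, 0.771, 0.636, 0.001]
contact_force: [-0.4, -0.1, 0.1]
gripper_width: 0.748
grasp_force: 0.0
round_tablet [([0.643, -0.163, 0.014], 0.56)]
cap_top [([0.574, 0.147, 0.124], 0.55)]
((587.3240356445312, 128.0035858154297), 28.751399993896484)
pos [ 0.6464 -0.1708  0.2093] t 9.2 w 0.987 F [ 0.4 -0.9 -0.2] j [-0.37  0.19  1.55  0.    1.41 -0.18]
shift tool [ 0.2815 -0.1128  0.0098]
```

View pics/c4.png

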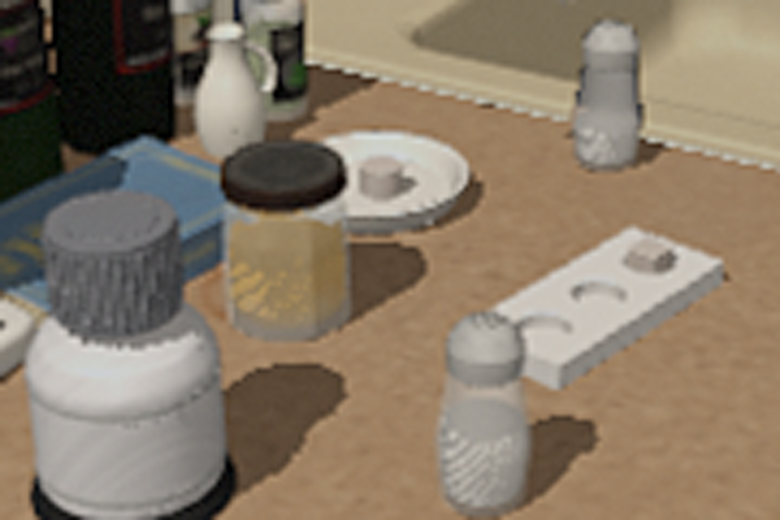

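The tablet stands in the dish at (380,178), the square tablet is in its tray pocket at (655,250), and the jars and shakers haven't moved. Now to a point above the cap.

```bash
python3 -m inch '[[[0.035,-0.014,0],[0,0,0],1],[[0.035,-0.014,0],[0,0,0],1],[[0.035,-0.014,0],[0,0,0],1],[[0.035,-0.014,0],[0,0,0],1],[[0.035,-0.014,0],[0,0,0],1],[[0.035,-0.014,0],[0,0,0],1],[[0.035,-0.014,0],[0,0,0],1],[[0.035,-0.014,0],[0,0,0],1]]'
python3 -m inch '[[[0,0,0],[0,0,0],1],[[0,0,0],[0,0,0],1]]'
python3 - <<'E'
from h import *
plan([.5885,.1275,.123])
E
```

```text
time: 10.0
tool_pos: [0.589, 0.1262, 0.2089]
tool_rot: [-0.001, 0.771, 0.636, -0.002]
contact_force: [0.7, -0.4, 0.0]
gripper_width: 1.0
grasp_force: 0.0
time: 10.2
tool_pos: [0.5895, 0.1254, 0.2094]
tool_rot: [-0.001, 0.771, 0.637, -0.001]
contact_force: [0.7, -0.4, -0.4]
gripper_width: 1.001
grasp_force: 0.0
pos [0.5895 0.1254 0.2094] t 10.2 w 1.001 F [ 0.7 -0.4 -0.4] j [ 0.09  0.04  1.71 -0.    1.4   0.28]
shift tool [ 0.0019 -0.0012  0.0864]
```

```bash
python3 -m inch '[[[0.002,-0.001,0.03],[0,0,0],1],[[0,0,0.03],[0,0,0],1],[[0,0,0.015],[0,0,0],1],[[0,0,0.009],[0,0,0],1],[[0,0,0],[0,0,0],1],[[0,0,0],[0,0,0],1]]'
python3 -m inch '[[[0,0,0],[0,0,0],0.75],[[0,0,0],[0,0,0],0.6],[[0,0,0],[0,0,0],0.4],[[0,0,0],[0,0,0],0.4],[[0,0,0],[0,0,0],0.4]]'
python3 -c "from h import *;plan([.5885,.1275,.123]);print(manip.state()['ft_torque'])"
```

```text
time: 10.8
tool_pos: [0.5908, 0.1267, 0.1284]
tool_rot: [0.0, 0.771, 0.636, 0.001]
contact_force: [0.4, 0.4, 0.7]
gripper_width: 0.999
grasp_force: 0.0
time: 11.3
tool_pos: [0.5911, 0.1272, 0.1291]
tool_rot: [0.001, 0.771, 0.636, 0.001]
contact_force: [-0.1, 0.5, 5.4]
gripper_width: 0.639
grasp_force: 63.5
pos [0.5911 0.1272 0.1291] t 11.3 w 0.639 F [-0.1  0.5  5.4] j [ 0.09  0.11  1.77 -0.    1.26  0.28]
shift tool [-0.0002 -0.0026  0.0061]
[-0.03944708  0.03870326 -0.03033345]
```

```bash
python3 -m inch '[[[0,0,0],[0,0,0.08],0.4],[[0,0,0],[0,0,0.08],0.4],[[0,0,0],[0,0,0.06],0.4],[[0,0,0],[0,0,0],0.4]]'
python3 -c "from h import *;s=manip.state();plan([.5885,.1275,.123],np.deg2rad(-11));print(s['ft_torque'],s['joint_efforts'])"
```

```text
time: 11.7
tool_pos: [0.591, 0.1274, 0.1291]
tool_rot: [0.001, 0.836, 0.548, 0.001]
contact_force: [0.2, 0.3, 6.2]
gripper_width: 0.641
grasp_force: 63.7
pos [0.591  0.1274 0.1291] t 11.7 w 0.641 F [0.2 0.3 6.2] j [0.09 0.11 1.77 0.   1.26 0.5 ]
shift tool [-0.0009 -0.0024  0.0061]
turn [ 0.003 -0.001 -0.219] or [-2.000e-03 -4.000e-03  2.923e+00]
[0.18170245 0.10036726 0.34514523] [ -0.64886788 -35.68318605 -30.89390874  -0.11488155  -0.06284845
   0.5442363 ]
```

```bash
python3 -m inch '[[[0,0,0],[0,0,0.05],0.4],[[0,0,0],[0,0,0.05],0.4],[[0,0,0],[0,0,0],0.4]]'
python3 -c "from h import *;s=manip.state();print(s['ft_torque'],s['joint_efforts'][5])"
```

```text
time: 12.0
tool_pos: [0.5912, 0.1277, 0.1291]
tool_rot: [0.001, 0.862, 0.507, 0.002]
contact_force: [1.2, 2.1, 4.9]
gripper_width: 0.638
grasp_force: 63.7
[ 0.29736114 -0.0229383   1.18889277] 1.27616286277771
```

Torque rose to 1.2 N m at about 0.3 rad, so that way jams. I'll turn the other way.

```bash
python3 -m inch '[[[0,0,0],[0,0,-0.1],0.4],[[0,0,0],[0,0,-0.1],0.4],[[0,0,0],[0,0,-0.1],0.4],[[0,0,0],[0,0,-0.1],0.4],[[0,0,0],[0,0,-0.1],0.4],[[0,0,0],[0,0,-0.1],0.4],[[0,0,0],[0,0,0],0.4]]'
python3 -c "from h import *;s=manip.state();print(s['ft_torque'],s['joint_efforts'][5])"
```

```text
time: 12.7
tool_pos: [0.591, 0.1277, 0.1291]
tool_rot: [0.001, 0.674, 0.738, 0.001]
contact_force: [-0.7, 1.0, 6.1]
gripper_width: 0.64
grasp_force: 63.8
[ 0.21938763  0.09118039 -0.03995315] -0.3599713370203972
```

Torque stays at zero this way, so it's the loosening direction. On to 1.7 rad in total.

```bash
python3 -m inch '[[[0,0,0],[0,0,-0.14],0.4],[[0,0,0],[0,0,-0.14],0.4],[[0,0,0],[0,0,-0.14],0.4],[[0,0,0],[0,0,-0.14],0.4],[[0,0,0],[0,0,-0.14],0.4],[[0,0,0],[0,0,-0.14],0.4],[[0,0,0],[0,0,-0.13],0.4],[[0,0,0],[0,0,-0.13],0.4]]'
python3 -m inch '[[[0,0,0],[0,0,0],0.4],[[0,0,0],[0,0,0],0.4]]'
python3 -c "from h import *;s=manip.state();plan([.5885,.1275,.123],np.deg2rad(-11));print(s['ft_torque'],s['joint_efforts'][5])"
```

```text
time: 13.5
tool_pos: [0.5909, 0.1277, 0.1291]
tool_rot: [0.001, 0.187, 0.982, 0.001]
contact_force: [-0.5, 0.8, 6.6]
gripper_width: 0.641
grasp_force: 63.8
time: 13.7
tool_pos: [0.591, 0.1276, 0.1291]
tool_rot: [0.001, 0.19, 0.982, 0.001]
contact_force: [0.6, 0.8, 6.3]
gripper_width: 0.637
grasp_force: 63.8
pos [0.591  0.1276 0.1291] t 13.7 w 0.637 F [0.6 0.8 6.3] j [ 0.09  0.11  1.77  0.    1.26 -1.1 ]
shift tool [ 0.0023 -0.001   0.0061]
turn [3.000e-03 1.000e-03 1.381e+00] or [-1.000e-03  3.000e-03 -1.761e+00]
[ 0.13113183  0.10029212 -0.00206068] -0.004605828726198524
```

```bash
python3 -m inch '[[[0,0,-0.003],[0,0,0],0.4],[[0,0,-0.003],[0,0,0],0.4],[[0,0,-0.003],[0,0,0],0.4],[[0,0,-0.003],[0,0,0],0.4],[[0,0,0],[0,0,0],0.4]]'
```

```text
time: 14.2
tool_pos: [0.5904, 0.1273, 0.1394]
tool_rot: [0.001, 0.19, 0.982, 0.0]
contact_force: [3.3, 1.9, 0.1]
gripper_width: 0.636
grasp_force: 63.8
```

```bash
python3 -m inch '[[[0,0,-0.01],[0,0,0],0.4],[[0,0,-0.015],[0,0,0],0.4],[[0,0,-0.02],[0,0,0],0.4],[[0,0,-0.02],[0,0,0],0.4],[[0,0,-0.02],[0,0,0],0.4],[[0,0,-0.02],[0,0,0],0.4],[[0,0,-0.012],[0,0,0],0.4],[[0,0,0],[0,0,0],0.4]]'
python3 -m inch '[[[0,0,0],[0,0,0],0.4],[[0,0,0],[0,0,0],0.4],[[0,0,0],[0,0,0],0.4]]'
python3 - <<'E'
from h import *
q,e=grab('scene','s5.png')
plan([.5885,.1275,.25])
for l in('cap_top','round_tablet','square_tablet'):print(l,[(np.round(r['point'],3).tolist(),round(r['score'],2)) for r in manip.look_for('scene',l)[:2]])
E
```

```text
time: 15.0
tool_pos: [0.5905, 0.1271, 0.2586]
tool_rot: [0.001, 0.19, 0.982, 0.0]
contact_force: [1.0, 0.0, -0.9]
gripper_width: 0.64
grasp_force: 65.1
time: 15.3
tool_pos: [0.5893, 0.127, 0.2546]
tool_rot: [-0.001, 0.19, 0.982, -0.0]
contact_force: [0.5, -0.4, -0.8]
gripper_width: 0.637
grasp_force: 65.1
pos [0.5894 0.127  0.2549] t 15.35 w 0.64 F [ 0.  -0.1 -0.8] j [ 0.09  0.    1.67 -0.    1.48 -1.1 ]
shift tool [0.001  0.0001 0.0049]
cap_top [([0.57, 0.141, 0.243], 0.55)]
round_tablet [([0.648, -0.164, 0.016], 0.57), ([0.572, 0.14, 0.245], 0.4)]
square_tablet [([0.466, -0.152, 0.022], 0.65)]
```

View pics/s5.png

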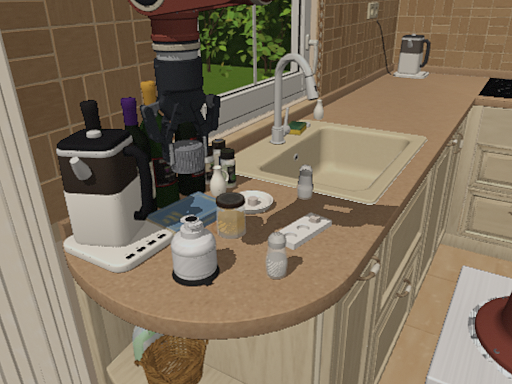

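The cap is held at (188,155), about 12.5 cm above where it sat. The neck is open at (193,222), the round tablet is in the dish at (253,201), and everything else is in place.

```bash
python3 -c "from plant import manip;print(manip.job_done())"
```

```text
the job is handed in; nothing more can be done
None
```

I put the round tablet in the dish and opened the canister, with the gripper still holding its cap about 12.5 cm above where it sat; the job is handed in and nothing else was disturbed.

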